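Close up the counting bench

ROBOT

A 7-joint arm with a two-finger parallel gripper is mounted at the origin on a cart in front of the work surface, level with it; the furniture and walls round the work are solid. World frame = base frame: x ahead of the robot, y to its left, z up, the work surface at z = 0. Lengths are in m, angles in rad, forces in N, time in s.
With the tool pointing down it reaches from about 0.4 to 0.925 m from the base axis. Payload 4.1 kg.
Tool frame: the origin (TCP) lies at the very end of the fingers, on their centre line; the grasp point (between the pads) lies 19 mm behind it; z points along the fingers, x is the direction in which the jaws open and shut, and the axes are right-handed (so a half turn about z gives the same grasp; the last joint's range is limited). The gripper opens to 85 mm and grips with 20 to 120 N. Pads are 22 mm wide; open, the fingers measure 114 mm over their backs; the gripper's body (76 mm by 85 mm) begins 54 mm behind the grasp point. The pads swing forward as they close: fully open they stand 13 mm farther back than shut.
Start: joints at [1.133, 0.398, 0.045, 1.537, -0.019, 1.207, -0.051], TCP at [0.216, -0.613, 0.231] pointing down, gripper open.
Joint ranges: [-2.82, 2.82], [-0.49, 2.23], [-1.37, 1.46], [0, 2.46], [-1.36, 4.5], [0.23, 2], [-2.94, 2.94]. Speed limits (rad/s): [2.57, 2.57, 3.14, 3.14, 3.14, 3.14, 3.14].

INTERFACE

Orientations are given as a rotation vector (axis times angle).
In Python, from rig import status, optics, order gives the robot as it stands.
- The arm moves only by the tool apply_moves, never from a script. Its argument "series" is one flat list of numbers, 4 for each row, row after row: the shift along the world's x, y, z in units of 0.1 m (1.0 is 0.1 m), then the turn about the world's z in units of 45 degrees (1.0 is 45 degrees). In form: [x, y, z, yaw, x, y, z, yaw, ...]. A call has 1 to 10 rows; each row is the pose to reach, as a shift and turn from the pose measured when the call began; what a row does not reach only later rows make up. A row lasts 1/8 s, in which the tool goes at most 62.5 mm and 10.7 degrees, less where a joint would pass 70% of its speed; a pose out of reach is approached as far as the arm can. A call with a number of a shift or a turn outside -1 to 1 is refused whole. A call with a gripper value outside its range is refused whole. "jaw" is the closure, from 0 (fully open) to 1 (shut), set as the call begins (left out, the last holds). The fingers move at their own pace and stop on an object; "newtons" is the grip in N (left out, the last holds). Time passes only in rows, so rows that repeat a pose let the fingers close. It gives the time, the measured TCP pose, the force and the opening at its end, in the units of the state.
- status.get_state(): the state, without advancing time (a new reading comes with each control period).
- optics.grab_frame(name): name is "scene" or "top"; returns (picture, depth): 400x640x3 uint8, red, green, blue; 400x640 float32, m along the optical axis (not along the pixel's ray), 0 where there is no reading.
- optics.camera_params(name): a dict with "vfov" (degrees; the focal length in pixels is half the picture's height over the tangent of half this angle, whatever the lens; pixels are square), "cx", "cy" (the principal point, pixels), "D" ([k1, k2, p1, p2, k3] as OpenCV has them; the pictures are not rectified), "R" (3x3) and "t" (3): a world point X has camera coordinates R X + t. Camera axes: x right, y down, z forward; pixel columns grow to the right and rows downward; lengths in m; the calibration is good to about 2 mm. A picture is of the moment at which its call begins. camera_params takes no time and is no camera call.
- order.sign_off(): hands the job in, once; it reports no verdict.
Trained networks look in the newest picture that a camera, given by its name, has taken for a name from the list of things; names that differ only in an ending like _2 or _b are one class to them, and where a whole thing is asked for, a point or a joint stands for the part that bears it (a point fixed in the world has none). Each returns a list of dicts, best first, with "score" (0 to 1); they miss things now and then, are a little off and sometimes report something else, mostly with a low value. They report only what shows in the picture. A call takes as long as a camera call. They do not tell look-alikes from the thing itself.
- optics.search_frame(camera, thing): "at" ([x, y, z] in m, in the coordinates of the camera as it stood for that picture, good to about 4 mm: the middle of the surface that is visible of it).
The state is a dict: "time_s": time; "joint_positions": joint angles; "dq": joint speeds; "effort": joint torques, N m; "ee_pos": TCP position; "tool_rot": TCP orientation; "ft_force": force on the tool from outside, world axes, zero at the start; "ft_torque": the same for the moment, N m; "gripper_width": opening from 0.0 (shut) to 1.0 (fully open).
Only numpy, scipy, OpenCV 4.12 (cv2) and the standard library are available. Lean on these libraries where they do the work, as an engineer would, in place of code of your own. Each camera call takes 0.05 s, during which the arm holds its last target. There are 200 camera calls.

TASK

Counting is finished, so close up what was left open against dust: with the fingertips only, push the lid of the pipette tip box and the lid of the open black weight case fully shut, and push the cell counter's slide tray fully home. Any order will do, but an open lid may stand in the way of the hand at the tray. Leave the two boxes standing where they are, pick nothing up, and leave the other things on the bench alone.

Things in the scene. Friction and masses are not known exactly. Their poses are not given: they have to be found in the camera images.
- tip_box: the pipette tip box: blue rack full of white tips with a deep, frosted white lid, loose on the worktop, 0.6 kg, base 80 mm deep (its x) by 118 mm wide (its y), 48 mm high; 82 mm high in all when shut. Origin: centre of the underside. Its x axis points from the front to the hinge side (away from the robot at yaw 0), z up. The lid's hinge line runs along its y at x = +40 mm, z = 49 mm.
- tip_box_lid (a joint): hinge angle of the tip box's lid, rad: 0 = fully shut, grows as the lid swings up and back; stop at 2.09. The lid is a frosted white shell 80 mm deep, 118 mm wide, 33 mm high, on a slightly stiff hinge: it stays wherever it is left, so it must be pushed all the way (about 1 N at its free edge).
- tip_lid_push (a point): point on the outer face of the tip box's lid (the face that is its top when shut), half-way across its width and 15 mm in from its free (front) edge; 66 mm from the hinge line along the face and 33 mm outward from it. The point's x axis points along the face toward the hinge, its z axis is the face's outward normal (up when shut, backward and somewhat down when the lid leans back).
- weight_case: the case of check weights: flat black case standing open within reach (not the closed one far to the left), loose on the worktop, 0.9 kg, base 90 mm deep (its x) by 150 mm wide (its y), 26 mm high; 40 mm high in all when shut. Origin: centre of the underside. Its x axis points from the front to the hinge side, z up. The lid's hinge line runs along its y at x = +47 mm, z = 26 mm.
- weight_case_lid (a joint): hinge angle of the weight case's lid, rad: 0 = fully shut, grows as the lid swings up and back; stop at 2.01. The lid is a plate 90 mm deep, 150 mm wide, 13 mm thick, on a slightly stiff hinge: it stays wherever it is left, so it must be pushed all the way (about 1 N at its free edge).
- case_lid_push (a point): point on the outer face of the weight case's lid (its top when shut), half-way across its width and 15 mm in from its free (front) edge; 76 mm from the hinge line along the face and 14 mm outward from it. The point's x axis points along the face toward the hinge, its z axis is the face's outward normal (up when shut).
- cell_counter_slide_tray (a joint): how far the slide tray of the cell counter (the white machine with a dark sloping screen, at the back, a little to the right) stands out, m: 0 = fully home, stop at 0.055. It slides along world x: pushing it in goes toward +x, away from the robot, against about 1 N of friction; it stays where it is left.
- tray_front (a point): centre of the front face of the tray's end plate, which faces the robot: 58 mm wide (world y), 14 mm high, its middle 55 mm above the worktop. When home it stands 17 mm before the machine's upright front, which is 135 mm high (stepped back above). Room for the gripper's  tilt the fingers so that they point forward and down, and shut a lid that stands in front of the tray first.
- dye_bottle: small white bottle with a red cap, 34 mm across, 67 mm tall, standing on the worktop at the left. Bystander, loose. Origin: centre of its underside.
- vial_0: small glass vial with a blue cap, 23 mm across, 51 mm tall, standing near the front edge on the right. Bystander, loose. Origin: centre of its underside.
- vial_1: small glass vial with a grey-white cap, 23 mm across, 51 mm tall, standing at the back between the machines. Bystander, loose. Origin: centre of its underside.
- timer: cream bench timer, 62x68x19 mm, lying flat in a row with the two boxes, beside or between them. Bystander, loose. Origin: centre of its underside.
- dish: closed round culture dish, 68 mm across, 14 mm high, lying flat at the back between the machines. Bystander, loose. Origin: centre of its underside.
- slide_box: grey carton, 30x78x52 mm, standing on the worktop at the left. Bystander, loose. Origin: centre of its underside.
- forceps: thin forceps, 18x128x9 mm, lying flat on the worktop in front of the cell counter's tray. Bystander, loose. Origin: centre of its underside.
Things that resemble listed ones, but are neither listed nor needed, are in the scene too. There is more than one size of the weight_case; the job needs the largest.

How it is judged:
At the end, for the whole second after the job is handed in: Both lids are shut to within 0.06 rad, the slide tray is home to within 4 mm, and the tip box and the weight case stand flat, at rest and within 3 cm of where they were (value of joint each of tip_box_lid, weight_case_lid below 0.06 rad and value of joint cell_counter_slide_tray below 0.004 m and angle between each of tip_box, weight_case's own z axis and vertical below 0.05 rad and linear speed of each of tip_box, weight_case below 0.02 m/s and distance of each of tip_box, weight_case from where it was at the start of the episode below 0.03 m); the robot touches nothing.
It fails at once if the tip box is lifted or tipped up (height (world z) of tip_box above 0.015 m or angle between tip_box's own z axis and vertical above 0.2 rad).
It fails at once if the tip box is carried or shoved more than 3 cm from its place (distance of tip_box from where it was at the start of the episode above 0.03 m).
It fails at once if the case of weights is lifted or tipped up (height (world z) of weight_case above 0.015 m or angle between weight_case's own z axis and vertical above 0.2 rad).
It fails at once if the case of weights is carried or shoved more than 3 cm from its place (distance of weight_case from where it was at the start of the episode above 0.03 m).
It fails at once if a bystander (bottle, vial, timer, dish, carton or forceps) is lifted, knocked over or shifted more than 2.5 cm (distance of any of dye_bottle, vial_0, vial_1, timer, dish, slide_box, forceps from where it was at the start of the episode above 0.025 m or angle between any of dye_bottle, vial_0, vial_1, timer, dish, slide_box, forceps's own z axis and vertical above 0.5 rad).
It also fails if it takes over 64 s, if anything falls off the work surface, if the arm or the gripper's body presses on something with over 40 N, if the wrist force passes 120 N, or if a joint passes its speed limit or range.

## Working session

There is one attempt and no reset: what is moved stays moved. The work goes in short steps, Python scripts to look and compute and a tool call to move; the robot and the scene stay as the last step left them, time stands still between calls to the robot, and variables do not carry over. Pictures are saved under pics/ and viewed, about 8 in all and at most 12, crops included, and the job is handed in when it is done.

Besides the shell and the picture viewer there is one more tool, called after "Request:" as name(argument=value, ...), one argument or row to a line, values as JSON. apply_moves: Moves the arm, as the interface text tells. Its arguments: {"type":"object","properties":{"series":{"type":"array","items":{"type":"number","minimum":-1,"maximum":1}},"jaw":{"type":"number"},"newtons":{"type":"number"}},"required":["series"]}

```bash
ls; mkdir -p pics; cat > h.py <<'E'
import numpy as np, cv2
from rig import status, optics, order
def K(n):
    p=optics.camera_params(n); f=200/np.tan(np.radians(p['vfov'])/2)
    return p,np.array([[f,0,p['cx']],[0,f,p['cy']],[0,0,1]]),np.array(p['D'],float),np.array(p['R']),np.array(p['t'])
def world(n,depth):
    p,k,D,R,t=K(n); v,u=np.mgrid[0:400,0:640].astype(np.float32)
    r=cv2.undistortPoints(np.stack([u.ravel(),v.ravel()],1)[:,None],k,D)[:,0]
    d=depth.ravel(); X=np.c_[r*d[:,None],d]
    return ((X-t)@R).reshape(400,640,3)
def toworld(n,c):
    p,k,D,R,t=K(n); return R.T@(np.array(c)-t)
def save(name,im,crop=None,s=1):
    if crop: im=im[crop[0]:crop[1],crop[2]:crop[3]]
    cv2.imwrite('pics/'+name,cv2.resize(im[...,::-1],None,fx=s,fy=s))
E
python3 - <<'E'
from h import *
print(status.get_state())
for n in ('scene','top'):
    im,d=optics.grab_frame(n); W=world(n,d); np.savez(n+'.npz',im=im,d=d,W=W); save(n+'0.png',im,s=1.25)
    p=K(n); print(n,p[1][0,0],'cam pos',-p[3].T@p[4])
    for th in ['tip_box','tip_lid_push','weight_case','case_lid_push','tray_front','timer','forceps','vial_0','vial_1','dye_bottle','dish','slide_box']:
        print(th,[(np.round(toworld(n,r['at']),3).tolist(),round(r['score'],2)) for r in optics.search_frame(n,th)[:3]])
E
```

```text
pics
{'time_s': 0.0, 'joint_positions': array([ 1.13301113,  0.39921155,  0.04501626,  1.53785504, -0.01867054,
        1.20691672, -0.0507237 ]), 'dq': array([-0.0030336 , -0.00018529, -0.00114165,  0.00203824,  0.00047969,
        0.00053247,  0.00046549]), 'effort': array([ 2.59168910e-04, -4.75116706e+01,  1.36481099e+00, -2.54220808e+01,
        1.13813969e-02,  9.47974127e-03, -6.12514754e-06]), 'ee_pos': array([ 0.21583534, -0.61245296,  0.23026159]), 'tool_rot': array([-2.56342832,  1.81441796,  0.00265974]), 'ft_force': array([-0.03643111, -0.05701307,  0.47366763]), 'ft_torque': array([-0.03555601, -0.02160593,  0.01854575]), 'gripper_width': 1.0013172268053105}
scene 510.33512477408124 cam pos [-0.26998942  1.34140365  0.77744399]
tip_box [([0.445, -0.271, 0.054], 0.56)]
tip_lid_push [([0.491, -0.289, 0.078], 0.75), ([0.505, 0.135, 0.071], 0.39)]
weight_case [([0.484, 0.137, 0.027], 0.9), ([0.44, 0.59, 0.025], 0.78)]
case_lid_push [([0.504, 0.134, 0.069], 0.93), ([0.444, 0.583, 0.029], 0.68), ([0.534, -0.029, 0.029], 0.47)]
tray_front [([0.657, -0.165, 0.047], 0.66)]
timer
[... 231 characters left out ...]
lide_box [([0.403, 0.388, 0.04], 0.87)]
top 516.140320787979 cam pos [-0.3085361   0.03455486  1.6604779 ]
tip_box [([0.492, -0.301, 0.062], 0.79)]
tip_lid_push [([0.495, -0.308, 0.067], 0.78)]
weight_case [([0.477, 0.133, 0.023], 0.94), ([0.442, 0.572, 0.019], 0.7), ([0.558, -0.033, 0.021], 0.59)]
case_lid_push [([0.442, 0.581, 0.024], 0.97), ([0.564, -0.041, 0.026], 0.77), ([0.503, 0.126, 0.074], 0.75)]
tray_front [([0.66, -0.175, 0.052], 0.54)]
timer [([0.426, -0.105, 0.015], 0.89)]
forceps [([0.566, -0.194, 0.004], 0.58), ([0.69, 0.004, 0.01], 0.53)]
vial_0 []
vial_1 []
dye_bottle [([0.426, 0.447, 0.053], 0.7)]
dish [([0.689, 0.005, 0.009], 0.68)]
slide_box [([0.407, 0.357, 0.05], 0.75)]
```

View pics/scene0.png

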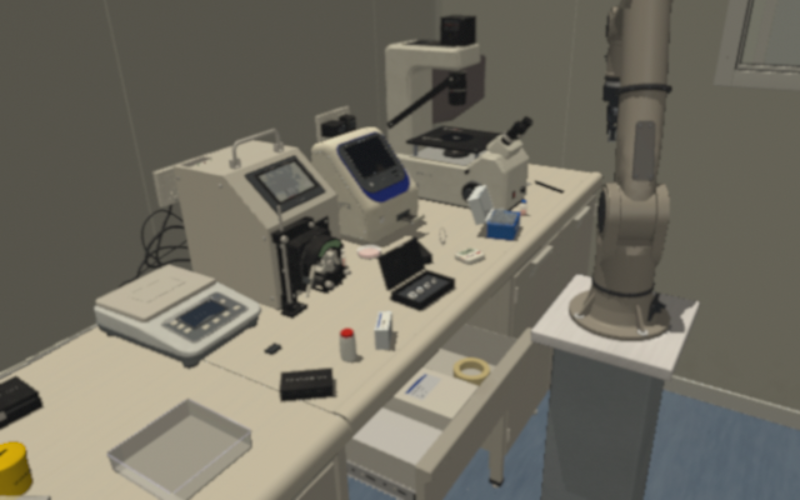

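View pics/top0.png

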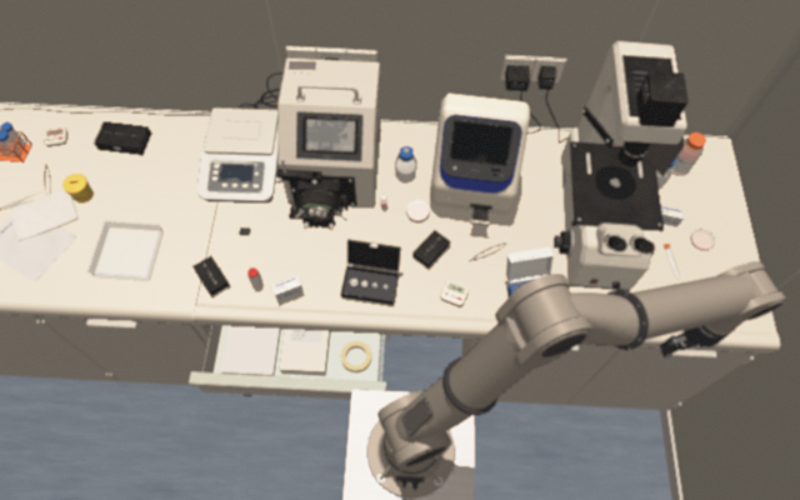

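The open black case with the weights is at top (370,272). The look-alikes are the small closed case at (432,248) and the closed case at (210,276). The tip box is at (530,270), partly under the arm, with its lid open. The tray is at (480,225) with the forceps in front at (488,253). Next come close crops and the geometry.

```bash
python3 - <<'E'
from h import *
s=np.load('scene.npz'); t=np.load('top.npz')
a=s['im'][130:250,290:440]; b=t['im'][130:250,260:460]
a=cv2.resize(a,(600,480)); b=cv2.resize(b,(800,480)); 
save('crop1.png',np.vstack([cv2.resize(a,(400,320)),cv2.resize(b,(400,240))]),s=1)
save('crop_s.png',a)
def box(W,x,y,z):
    m=np.all([(W[...,i]>l)&(W[...,i]<h) for i,(l,h) in enumerate((x,y,z))],0); return W[m]
for n,D in (('scene',s),('top',t)):
    W=D['W']; print(n,'table z',np.median(box(W,(.4,.5),(-.02,.04),(-.03,.03))[:,2]))
    for nm,x,y in (('tip',(.36,.6),(-.42,-.22)),('case',(.36,.6),(.04,.24))):
        P=box(W,x,y,(.02,.16)); print(nm,len(P))
        for zl in np.arange(.02,.16,.01):
            Q=P[(P[:,2]>=zl)&(P[:,2]<zl+.01)]
            if len(Q)>3: print(round(zl,2),len(Q),'x',np.round(np.percentile(Q[:,0],[2,50,98]),3),'y',np.round(np.percentile(Q[:,1],[2,50,98]),3))
    P=box(W,(.55,.95),(-.20,-.14),(-.01,.3)); print('counter/tray')
    for zl in np.arange(.0,.3,.015):
        Q=P[(P[:,2]>=zl)&(P[:,2]<zl+.015)]
        if len(Q)>3: print(round(zl,3),len(Q),'x',np.round(np.percentile(Q[:,0],[2,20,50]),3),'y',np.round(np.percentile(Q[:,1],[2,98]),3))
E
```

```text
scene table z -0.0011153985542823996
tip 1173
0.02 60 x [0.371 0.4   0.485] y [-0.41  -0.265 -0.25 ]
0.03 86 x [0.371 0.406 0.535] y [-0.419 -0.264 -0.248]
0.04 218 x [0.376 0.43  0.509] y [-0.414 -0.295 -0.245]
0.05 251 x [0.383 0.444 0.583] y [-0.418 -0.307 -0.243]
0.06 65 x [0.455 0.493 0.593] y [-0.416 -0.353 -0.238]
0.07 63 x [0.463 0.498 0.591] y [-0.419 -0.357 -0.239]
0.08 90 x [0.468 0.512 0.594] y [-0.418 -0.361 -0.239]
0.09 70 x [0.472 0.511 0.597] y [-0.415 -0.364 -0.237]
0.1 85 x [0.474 0.51  0.588] y [-0.42  -0.394 -0.236]
0.11 85 x [0.478 0.508 0.57 ] y [-0.419 -0.292 -0.234]
0.12 52 x [0.477 0.501 0.585] y [-0.42 -0.33 -0.24]
0.13 22 x [0.484 0.55  0.599] y [-0.42  -0.418 -0.407]
0.14 14 x [0.479 0.533 0.592] y [-0.42  -0.417 -0.412]
0.15 12 x [0.483 0.517 0.583] y [-0.419 -0.417 -0.411]
case 1210
0.02 248 x [0.392 0.447 0.501] y [0.059 0.145 0.214]
0.03 112 x [0.481 0.492 0.51 ] y [0.061 0.13  0.201]
0.04 113 x [0.487 0.496 0.513] y [0.059 0.141 0.205]
0.05 114 x [0.489 0.5   0.515] y [0.061 0.141 0.203]
0.06 112 x [0.491 0.502 0.516] y [0.06  0.137 0.203]
0.07 110 x 
[... 2757 characters left out ...]
y [-0.197 -0.145]
0.09 40 x [0.686 0.69  0.694] y [-0.198 -0.141]
0.105 47 x [0.689 0.693 0.696] y [-0.199 -0.143]
0.12 85 x [0.693 0.696 0.701] y [-0.198 -0.14 ]
0.135 86 x [0.699 0.706 0.712] y [-0.199 -0.142]
0.15 89 x [0.712 0.719 0.724] y [-0.198 -0.141]
0.165 94 x [0.722 0.731 0.735] y [-0.198 -0.143]
0.18 98 x [0.737 0.743 0.749] y [-0.198 -0.141]
0.195 103 x [0.747 0.756 0.762] y [-0.198 -0.142]
0.21 93 x [0.762 0.77  0.776] y [-0.197 -0.141]
0.225 102 x [0.774 0.782 0.789] y [-0.199 -0.143]
0.24 96 x [0.788 0.795 0.8  ] y [-0.199 -0.142]
0.255 123 x [0.8   0.808 0.815] y [-0.198 -0.14 ]
0.27 302 x [0.818 0.83  0.852] y [-0.199 -0.141]
0.285 56 x [0.829 0.845 0.858] y [-0.199 -0.141]
```

View pics/crop_s.png

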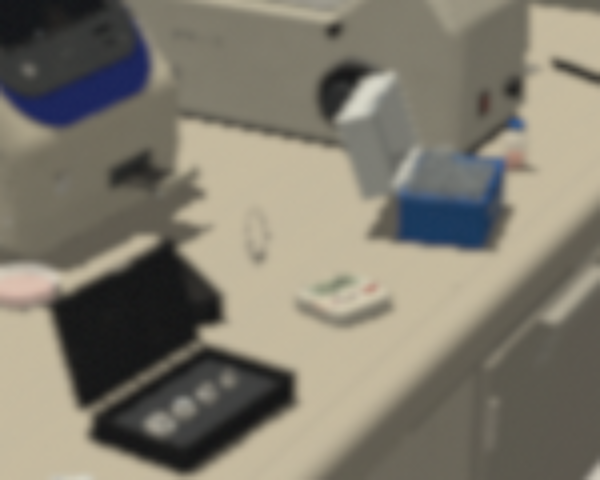

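The crop confirms the largest open case and shows the tip box lid standing up, leaning back a little. Next I fit the lid planes to get the yaw and lid angle of each.

```bash
cat > fit.py <<'E'
from h import *
from scipy.optimize import least_squares
def bx(c,lo,hi,p): # distance to axis box surface
    m=(np.array(lo)+hi)/2; h=(np.array(hi)-lo)/2; q=np.abs(p-m)-h
    o=np.linalg.norm(np.maximum(q,0),axis=1); return np.where(o>0,o,q.max(1))
def model(v,P,s):
    x,y,w,th=v; c,si=np.cos(w),np.sin(w); d=P-[x,y,0]
    L=np.c_[c*d[:,0]+si*d[:,1],-si*d[:,0]+c*d[:,1],d[:,2]]
    a=bx(0,[-s['bd'],-s['bw'],0],[s['bd'],s['bw'],s['bh']],L)
    e=L-[s['hx'],0,s['hz']]; a2=np.c_[-np.cos(th)*e[:,0]+np.sin(th)*e[:,2],e[:,1],np.sin(th)*e[:,0]+np.cos(th)*e[:,2]]
    b=bx(0,[s['o'],-s['bw'],0],[s['o']+s['bd']*2,s['bw'],s['t']],a2)
    b2=np.where(s['shell'],np.minimum(np.abs(b),np.abs(bx(0,[s['o']+.002,-s['bw']+.002,-.01],[s['o']+s['bd']*2-.002,s['bw']-.002,s['t']-.002],a2))),np.abs(b))
    return np.minimum(np.abs(a),b2)
tip=dict(bd=.04,bw=.059,bh=.048,hx=.04,hz=.049,o=0,t=.033,shell=True)
case=dict(bd=.045,bw=.075,bh=.026,hx=.047,hz=.026,o=.002,t=.014,shell=False)
def fit(P,s,v0):
    r=least_squares(model,v0,args=(P,s),loss='soft_l1',f_scale=.003,x_scale=[.01,.01,.1,.1],diff_step=1e-4); return r.x,np.median(np.abs(r.fun))
def pts(W,x,y,z):
    m=np.all([(W[...,i]>l)&(W[...,i]<h) for i,(l,h) in enumerate((x,y,z))],0); return W[m]
E
python3 - <<'E'
from fit import *
for n in ('scene','top'):
    W=np.load(n+'.npz')['W']
    P=pts(W,(.37,.57),(.04,.22),(.01,.14)); 
    for th in(1.6,1.85):print(n,'case',len(P),fit(P,case,[.44,.13,0,th]))
    P=pts(W,(.36,.55),(-.375,-.225),(.015,.14))
    for th in(1.6,1.85):print(n,'tip',len(P),fit(P,tip,[.43,-.3,0,th]))
E
```

```text
scene case 1770 (array([ 0.44170782,  0.13564829, -0.10801724,  1.88699524]), np.float64(0.001898169277457879))
scene case 1770 (array([ 0.44170713,  0.13564864, -0.1080178 ,  1.8870074 ]), np.float64(0.0018976730454728515))
scene tip 931 (array([ 0.42497652, -0.3180142 ,  0.24890524,  1.92465059]), np.float64(0.0022690141409750023))
scene tip 931 (array([ 0.42498085, -0.318003  ,  0.24899328,  1.92615062]), np.float64(0.0022559415612870143))
top case 1555 (array([ 0.43866198,  0.12894057, -0.10620159,  1.88562737]), np.float64(0.0027533671918348627))
top case 1555 (array([ 0.43866198,  0.12894054, -0.1062017 ,  1.88562735]), np.float64(0.002753372378399988))
top tip 916 (array([ 0.42431059, -0.31927515,  0.24391533,  1.91949164]), np.float64(0.0009305382760005036))
top tip 916 (array([ 0.42428381, -0.31919325,  0.24247125,  1.92063474]), np.float64(0.0009206471665801977))
```

Request:
apply_moves(
  series=[0,0,0.3,0.24,0,0,0.6,0.47,0,0,0.6,0.7,0,0,0.6,0.9,0,0,0.6,1.0],
  jaw=1,
)

```text
time_s: 1.92
ee_pos: [0.216, -0.6131, 0.2914]
tool_rot: [3.065, -0.691, 0.0]
ft_force: [-0.7, -0.3, -0.0]
gripper_width: -0.007
```

Request:
apply_moves(
  series=[0.05,0.3,0,0.1,0.1,0.6,0,0.2,0.2,1,0,0.3,0.2,1,0,0.3],
)

```text
time_s: 2.42
ee_pos: [0.2377, -0.5104, 0.292]
tool_rot: [-3.125, 0.319, -0.002]
ft_force: [-0.7, -0.0, 0.3]
gripper_width: -0.004
```

Request:
apply_moves(
  series=[0,0.5,0,0.1,0,1,0,0.2,0,1,0,0.3,0,1,0,0.3],
)

```text
time_s: 2.92
ee_pos: [0.2375, -0.411, 0.2924]
tool_rot: [3.141, 0.047, 0.002]
ft_force: [-0.3, 0.2, -0.8]
gripper_width: 0.001
```

Request:
apply_moves(
  series=[0.3,0.4,0,0.14,0.55,0.7,0,0.28,0.55,0.7,0,0.28,0.55,0.7,0,0.28],
)

```text
time_s: 3.42
ee_pos: [0.292, -0.3424, 0.2924]
tool_rot: [3.117, 0.387, 0.002]
ft_force: [-0.4, 0.2, -0.2]
gripper_width: -0.001
```

```bash
python3 - <<'E'
from h import *
for n in('scene','top'):
    W=np.load(n+'.npz')['W'].reshape(-1,3)
    for zl in (.05,.1,.15,.2,.25,.3):
        m=(W[:,2]>zl)&(W[:,2]<zl+.05)&(W[:,0]>.4)&(W[:,0]<.65)&(W[:,1]<-.37)&(W[:,1]>-.6)
        print(n,zl,m.sum(), np.round(np.percentile(W[m],[1,99],axis=0)[:,:2],3).tolist() if m.sum() else '')
s=status.get_state(); print(s['ee_pos'],s['tool_rot'],s['joint_positions'])
E
```

```text
scene 0.05 564 [[0.45, -0.593], [0.648, -0.372]]
scene 0.1 769 [[0.46, -0.591], [0.647, -0.4]]
scene 0.15 645 [[0.465, -0.593], [0.647, -0.415]]
scene 0.2 668 [[0.468, -0.596], [0.648, -0.397]]
scene 0.25 202 [[0.441, -0.563], [0.503, -0.457]]
scene 0.3 25 [[0.628, -0.598], [0.649, -0.584]]
top 0.05 669 [[0.449, -0.595], [0.641, -0.38]]
top 0.1 621 [[0.461, -0.596], [0.602, -0.401]]
top 0.15 865 [[0.464, -0.598], [0.568, -0.423]]
top 0.2 2062 [[0.471, -0.598], [0.648, -0.403]]
top 0.25 365 [[0.439, -0.56], [0.502, -0.465]]
top 0.3 25 [[0.45, -0.596], [0.65, -0.533]]
[ 0.29198278 -0.34235375  0.29240507] [3.11663544e+00 3.87320918e-01 1.52435099e-03] [ 1.07788881e+00 -3.82732737e-03 -3.06089112e-01  1.89237976e+00
 -1.36617388e-03  1.25148942e+00  1.01951180e+00]
```

Request:
apply_moves(
  series=[0.5,0.3,0,0,1,0.5,0,0,1,0.5,0,0],
)

```text
time_s: 3.8
ee_pos: [0.395, -0.2912, 0.2923]
tool_rot: [-3.117, -0.393, -0.005]
ft_force: [-0.3, -0.5, -0.1]
gripper_width: 0.002
```

Request:
apply_moves(
  series=[0.5,0.03,0,0,1,0.06,0,0,1,0.06,0,0],
)

```text
time_s: 4.18
ee_pos: [0.4968, -0.2859, 0.2912]
tool_rot: [-3.115, -0.393, -0.005]
ft_force: [-1.1, -0.6, -0.3]
gripper_width: 0.003
```

Request:
apply_moves(
  series=[0.35,0,0,0,0.64,0,0,0,0.64,0,-0.4,0,0.64,0,-0.8,0,0.64,0,-1,0,0.64,0,-1,0],
)

```text
time_s: 4.92
ee_pos: [0.5588, -0.2872, 0.1899]
tool_rot: [-3.114, -0.389, -0.0]
ft_force: [0.1, 0.2, 0.6]
gripper_width: -0.001
```

Request:
apply_moves(
  series=[0,0,-0.4,0,0,0,-0.9,0,0,0,-0.9,0],
)

```text
time_s: 5.3
ee_pos: [0.5565, -0.2872, 0.098]
tool_rot: [-3.112, -0.388, 0.008]
ft_force: [-0.2, -0.0, 0.5]
gripper_width: 0.002
```

```bash
cat > wp.py <<'E'
import numpy as np
def wp(c,w,hx,hz,a,o,ths,clear=.0145):
    u=np.array([np.cos(w),np.sin(w)])
    for th in ths:
        dx=-a*np.cos(th)+o*np.sin(th)+clear; dz=a*np.sin(th)+o*np.cos(th)
        print(round(th,2),np.round([*(np.array(c)+u*(hx+dx)),hz+dz],3))
E
python3 -c "
from wp import *
wp((.425,-.318),.245,.04,.049,.066,.033,[1.92,1.8,1.65,1.5,1.35,1.2,1.05,.9,.75,.6,.45,.3,.15,0,-.03])"
```

```text
1.92 [ 0.53  -0.292  0.1  ]
1.8 [ 0.524 -0.293  0.106]
1.65 [ 0.515 -0.296  0.112]
1.5 [ 0.505 -0.298  0.117]
1.35 [ 0.495 -0.3    0.121]
1.2 [ 0.485 -0.303  0.122]
1.05 [ 0.474 -0.306  0.123]
0.9 [ 0.463 -0.308  0.121]
0.75 [ 0.453 -0.311  0.118]
0.6 [ 0.443 -0.313  0.114]
0.45 [ 0.434 -0.316  0.107]
0.3 [ 0.426 -0.318  0.1  ]
0.15 [ 0.419 -0.319  0.091]
0 [ 0.414 -0.321  0.082]
-0.03 [ 0.413 -0.321  0.08 ]
```

Request:
apply_moves(
  series=[-0.14,-0.03,0.02,0,-0.26,-0.05,0.02,0,-0.32,-0.06,0.06,0,-0.41,-0.09,0.1,0,-0.51,-0.11,0.15,0,-0.61,-0.13,0.2,0,-0.71,-0.16,0.22,0,-0.82,-0.19,0.23,0,-0.93,-0.21,0.23,0],
)

```text
time_s: 6.42
ee_pos: [0.462, -0.3084, 0.1205]
tool_rot: [-3.111, -0.387, 0.01]
ft_force: [1.3, -0.2, -1.0]
gripper_width: -0.0
```

```bash
python3 - <<'E'
from h import *
im,d=optics.grab_frame('scene'); save('s1.png',im,(110,270,260,500),3)
E
```

```text
(no output)
```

View pics/s1.png

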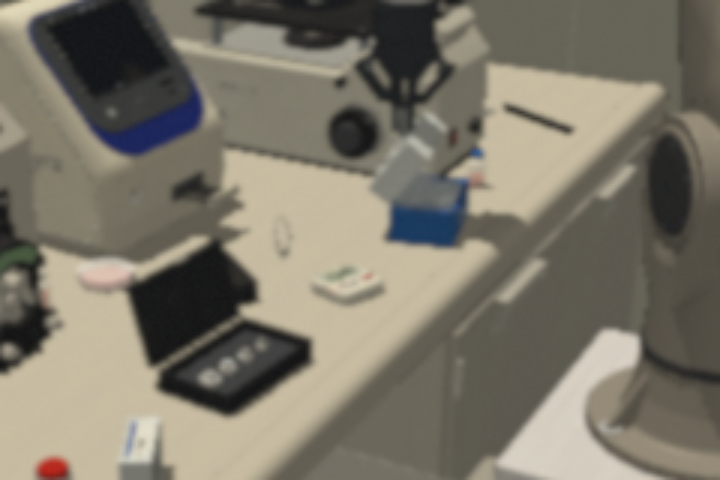

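The lid is following the finger, about half shut at crop (405,165). I carry on down the arc.

Request:
apply_moves(
  series=[-0.09,-0.03,-0.03,0,-0.19,-0.05,-0.08,0,-0.28,-0.08,-0.15,0,-0.36,-0.1,-0.23,0,-0.43,-0.11,-0.32,0,-0.48,-0.13,-0.4,0,-0.49,-0.13,-0.43,0,-0.49,-0.13,-0.44,0],
)

```text
time_s: 7.48
ee_pos: [0.4128, -0.3217, 0.0812]
tool_rot: [-3.113, -0.385, 0.013]
ft_force: [-9.3, 8.8, 43.3]
gripper_width: 0.004
```

Request:
apply_moves(
  series=[0,0,0.3,0,0,0,0.8,0,0.3,0.3,1,-0.15,0.6,0.7,1,-0.31,0.8,1,1,-0.31,0.8,1,1,-0.31],
  jaw=0,
)

```text
time_s: 8.22
ee_pos: [0.4946, -0.2177, 0.1806]
tool_rot: [-3.133, -0.016, 0.01]
ft_force: [-0.2, -0.4, -0.4]
gripper_width: 1.0
```

Request:
apply_moves(
  series=[0.3,0.3,0,0,0.5,0.5,0,0,0.5,0.5,0,0],
)

```text
time_s: 8.6
ee_pos: [0.5453, -0.1662, 0.1799]
tool_rot: [-3.132, -0.021, 0.011]
ft_force: [0.4, -0.4, -0.4]
gripper_width: 0.999
```

```bash
python3 - <<'E'
from fit import *
s=status.get_state(); print(s['ee_pos'],s['tool_rot'],s['gripper_width'],s['ft_force'])
for n in('top','scene'):
    im,d=optics.grab_frame(n); W=world(n,d); np.savez(n+'2.npz',im=im,d=d,W=W)
    P=pts(W,(.36,.55),(-.4,-.225),(.015,.14))
    print(n,len(P),fit(P,tip,[.425,-.318,.245,.05]),fit(P,tip,[.425,-.318,.245,.5]))
    print('zmax',np.percentile(P[:,2],[90,98]))
    Q=pts(W,(.6,.68),(-.24,-.1),(.03,.08)); 
    if len(Q):print('tray',len(Q),np.percentile(Q,[1,10,50,90,99],axis=0).round(3))
E
```

```text
[ 0.54532385 -0.16619972  0.17992654] [-3.13185339 -0.02061279  0.01057443] 0.9986280739877685 [ 0.43257728 -0.37452784 -0.43464777]
top 514 (array([ 0.42290803, -0.32297281,  0.24473669, -0.00534725]), np.float64(0.0010083359296392952)) (array([ 0.41938347, -0.31600039,  0.24888038,  0.50448226]), np.float64(0.003979820559337429))
zmax [0.08445011 0.08794234]
tray 103 [[ 0.628 -0.192  0.043]
 [ 0.631 -0.176  0.048]
 [ 0.652 -0.163  0.054]
 [ 0.674 -0.153  0.062]
 [ 0.68  -0.145  0.066]]
scene 727 (array([ 0.42310219, -0.31781809,  0.23937592, -0.00226509]), np.float64(0.0011779658714341917)) (array([ 0.42064936, -0.31831897,  0.24417884,  0.46887264]), np.float64(0.0034128244313001363))
zmax [0.08188608 0.08421446]
tray 86 [[ 0.631 -0.198  0.048]
 [ 0.634 -0.193  0.05 ]
 [ 0.653 -0.166  0.053]
 [ 0.676 -0.146  0.06 ]
 [ 0.679 -0.14   0.062]]
```

Tip lid is shut (fitted angle about 0) and the box stayed put. The tray's plate is at x≈0.631, y≈-0.169. I descend in front of it with the jaws open along x.

Request:
apply_moves(
  series=[0,-0.02,-0.4,0,0,-0.03,-0.8,0,0,-0.03,-0.95,0,0,-0.03,-0.95,0],
)

```text
time_s: 9.2
ee_pos: [0.5424, -0.173, 0.0841]
tool_rot: [-3.134, -0.011, 0.017]
ft_force: [0.0, 0.2, 1.0]
gripper_width: 1.0
```

Request:
apply_moves(
  series=[0,0,-0.3,0,0,0,-0.53,0,0,0,-0.53,0],
)

```text
time_s: 9.57
ee_pos: [0.5422, -0.1734, 0.0313]
tool_rot: [-3.134, -0.011, 0.018]
ft_force: [0.2, 0.4, -0.3]
gripper_width: 0.996
```

Request:
apply_moves(
  series=[0.15,0,0,0,0.3,0,0,0,0.4,0,0,0,0.5,0,0,0,0.6,0,0,0,0.68,0,0,0,0.68,0,0,0],
)

```text
time_s: 10.45
ee_pos: [0.611, -0.173, 0.0313]
tool_rot: [-3.133, -0.011, 0.016]
ft_force: [-0.2, -0.1, -0.6]
gripper_width: 1.004
```

Request:
apply_moves(
  series=[0.04,0,0,0,0.08,0,0,0,0.1,0,0,0],
)

```text
time_s: 10.82
ee_pos: [0.6211, -0.1731, 0.0312]
tool_rot: [-3.133, -0.011, 0.017]
ft_force: [-0.4, -0.5, -0.5]
gripper_width: 1.001
```

```bash
python3 - <<'E'
from fit import *
print(status.get_state()['ft_force'])
im,d=optics.grab_frame('scene'); W=world('scene',d); save('s2.png',im,(110,230,220,400),4)
Q=pts(W,(.6,.685),(-.21,-.13),(.045,.065)); print(len(Q), np.percentile(Q,[1,10,50,90,99],axis=0).round(3) if len(Q) else '')
E
```

```text
[-0.36071573 -0.46111027 -0.54759873]
43 [[ 0.661 -0.181  0.046]
 [ 0.662 -0.176  0.048]
 [ 0.672 -0.163  0.055]
 [ 0.681 -0.148  0.062]
 [ 0.683 -0.143  0.064]]
```

View pics/s2.png

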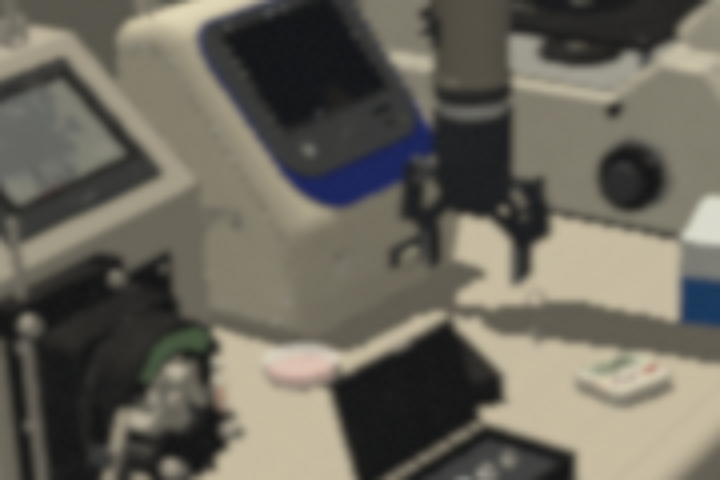

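The front finger is pushing the tray plate (crop 400,250), which is now at x≈0.662. I continue in small steps and watch the force.

Request:
apply_moves(
  series=[0.03,0,0,0,0.06,0,0,0,0.06,0,0,0],
)

```text
time_s: 11.25
ee_pos: [0.6279, -0.1729, 0.0313]
tool_rot: [-3.133, -0.012, 0.015]
ft_force: [-0.3, 0.0, 0.3]
gripper_width: 0.999
```

Request:
apply_moves(
  series=[0.02,0,0,0,0.04,0,0,0,0.04,0,0,0],
)

```text
time_s: 11.62
ee_pos: [0.6292, -0.1724, 0.0305]
tool_rot: [-3.132, -0.012, 0.024]
ft_force: [-7.3, 1.4, 1.9]
gripper_width: 1.001
```

```bash
python3 - <<'E'
from fit import *
for n in('scene','top'):
    im,d=optics.grab_frame(n); W=world(n,d)
    if n=='scene': save('s3.png',im,(150,200,290,350),10)
    Q=pts(W,(.6,.689),(-.21,-.135),(.045,.065)); print(n,len(Q), np.percentile(Q,[1,10,50,90,99],axis=0).round(3) if len(Q) else '')
    F=pts(W,(.68,.72),(-.15,-.13),(.07,.1)); print(len(F),np.percentile(F[:,0],[5,50,95]))
E
```

```text
scene 30 [[ 0.669 -0.185  0.049]
 [ 0.671 -0.178  0.05 ]
 [ 0.676 -0.165  0.054]
 [ 0.688 -0.153  0.062]
 [ 0.688 -0.145  0.064]]
30 [0.69320274 0.69941047 0.70502929]
top 2 [[ 0.687 -0.149  0.049]
 [ 0.687 -0.149  0.05 ]
 [ 0.687 -0.149  0.052]
 [ 0.688 -0.149  0.055]
 [ 0.688 -0.149  0.055]]
25 [0.69309493 0.6960548  0.70051284]
```

View pics/s3.png

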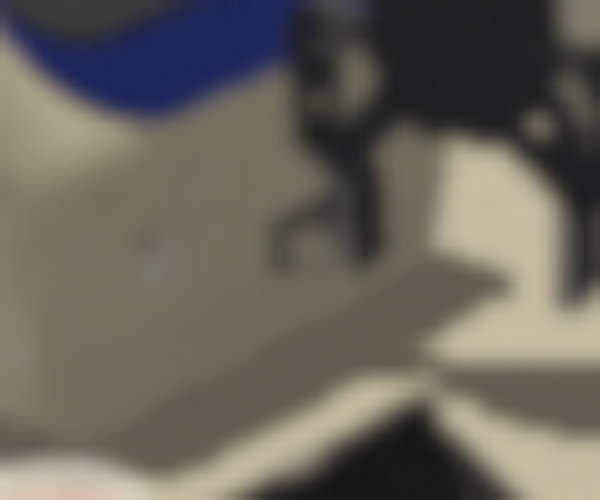

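Request:
apply_moves(
  series=[-0.5,0,0,0,-0.9,0,0,0,-1,0,0.4,0,-1,0,0.9,0,-1,0,0.9,0],
)

```text
time_s: 12.35
ee_pos: [0.5331, -0.1729, 0.125]
tool_rot: [-3.135, -0.012, 0.008]
ft_force: [0.3, 0.3, 0.1]
gripper_width: 1.0
```

```bash
python3 - <<'E'
from fit import *
for n in('scene','top'):
    im,d=optics.grab_frame(n); W=world(n,d)
    if n=='scene': save('s4.png',im,(150,210,280,360),10)
    for w,(A) in (('now',W),('before',np.load(n+'.npz')['W'])):
        Q=pts(A,(.6,.72),(-.195,-.143),(.05,.06)); print(n,w,'plate',len(Q),np.percentile(Q[:,0],[1,5,10,25,50]).round(4))
        F=pts(A,(.67,.72),(-.2,-.135),(.075,.1)); print('front',len(F),np.percentile(F[:,0],[5,50,95]).round(4))
E
```

```text
scene now plate 30 [0.6806 0.6815 0.6835 0.6851 0.6878]
front 62 [0.6918 0.6976 0.701 ]
scene before plate 96 [0.6321 0.6333 0.6348 0.6444 0.6672]
front 67 [0.6918 0.6969 0.7026]
top now plate 17 [0.683  0.6837 0.6839 0.6856 0.6862]
front 41 [0.6912 0.6951 0.6979]
top before plate 133 [0.629  0.6315 0.6333 0.6429 0.6626]
front 70 [0.6884 0.6944 0.6995]
```

View pics/s4.png

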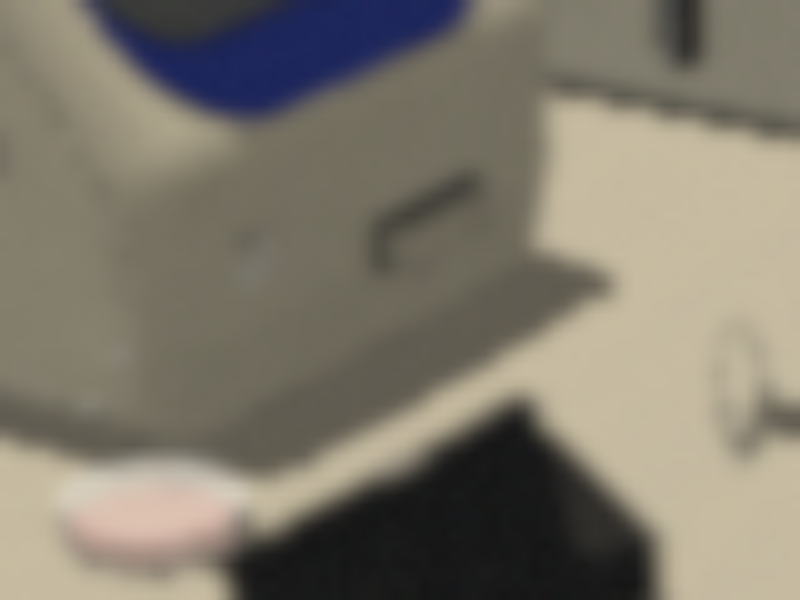

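The tray now stands flush: plate at x≈0.683, front at ≈0.696, and the push met a hard stop. Next is the weight case, so I check clearance behind its lid and compute its waypoints.

```bash
python3 - <<'E'
from fit import *
from wp import wp
for n in('scene2','top2'):
    W=np.load(n+'.npz')['W']
    for zl in(.03,.1,.2,.3):
        Q=pts(W,(.53,.75),(.0,.28),(zl,zl+.1)); print(n,zl,len(Q),np.percentile(Q,[0.5,99.5],axis=0)[:,:2].round(3).tolist() if len(Q)>3 else '')
        Q=pts(W,(.53,.65),(.0,.2),(zl,zl+.1)); print('  near',len(Q),np.percentile(Q,[0.5,99.5],axis=0)[:,:2].round(3).tolist() if len(Q)>3 else '')
wp((.440,.132),-.107,.047,.026,.076,.014,[1.886,1.75,1.6,1.45,1.3,1.15,1,.85,.7,.55,.4,.25,.1,0,-.03])
E
```

```text
scene2 0.03 325 [[0.531, 0.107], [0.709, 0.28]]
  near 4 [[0.531, 0.192], [0.531, 0.199]]
scene2 0.1 647 [[0.6, 0.134], [0.697, 0.279]]
  near 2 
scene2 0.2 1042 [[0.684, 0.135], [0.749, 0.279]]
  near 0 
scene2 0.3 0 
  near 0 
top2 0.03 677 [[0.537, 0.101], [0.728, 0.279]]
  near 7 [[0.53, 0.006], [0.551, 0.19]]
top2 0.1 1066 [[0.596, 0.134], [0.745, 0.279]]
  near 3 
top2 0.2 1296 [[0.663, 0.134], [0.75, 0.279]]
  near 0 
top2 0.3 0 
  near 0 
1.89 [0.538 0.121 0.094]
1.75 [0.528 0.123 0.098]
1.6 [0.517 0.124 0.102]
1.45 [0.506 0.125 0.103]
1.3 [0.494 0.126 0.103]
1.15 [0.483 0.127 0.101]
1 [0.472 0.129 0.098]
0.85 [0.462 0.13  0.092]
0.7 [0.452 0.131 0.086]
0.55 [0.444 0.132 0.078]
0.4 [0.437 0.132 0.068]
0.25 [0.431 0.133 0.058]
0.1 [0.427 0.133 0.048]
0 [0.426 0.134 0.04 ]
-0.03 [0.425 0.134 0.038]
```

Request:
apply_moves(
  series=[0,0.4,0.5,0,0,0.8,1,-0.05,0,1,1,-0.1,0,1,1,-0.136],
  jaw=1,
)

```text
time_s: 12.95
ee_pos: [0.5296, -0.0703, 0.2204]
tool_rot: [-3.128, 0.15, 0.022]
ft_force: [-0.1, -0.6, -0.2]
gripper_width: 0.145
```

Request:
apply_moves(
  series=[0,0.5,0,0,0,1,0,0,0,1,0,0],
)

```text
time_s: 13.32
ee_pos: [0.5285, 0.033, 0.2188]
tool_rot: [-3.127, 0.14, 0.026]
ft_force: [0.5, -0.8, -0.0]
gripper_width: 0.001
```

Request:
apply_moves(
  series=[0.28,0.5,0,0,0.28,0.86,0,0,0.28,0.86,-0.3,0,0.28,0.86,-0.7,0,0.28,0.86,-0.7,0],
)

```text
time_s: 13.95
ee_pos: [0.5538, 0.1156, 0.1443]
tool_rot: [-3.13, 0.144, 0.041]
ft_force: [0.0, -0.5, 0.2]
gripper_width: 0.001
```

Request:
apply_moves(
  series=[0,0,-0.3,0,0,0,-0.56,0,0,0,-0.56,0],
)

```text
time_s: 14.32
ee_pos: [0.5531, 0.1138, 0.0872]
tool_rot: [-3.131, 0.147, 0.046]
ft_force: [-0.5, 0.4, 0.6]
gripper_width: -0.004
```

Request:
apply_moves(
  series=[-0.15,0.06,0.03,0,-0.25,0.08,0.06,0,-0.36,0.1,0.1,0,-0.47,0.11,0.13,0,-0.59,0.12,0.14,0,-0.7,0.13,0.13,0,-0.81,0.14,0.1,0,-0.91,0.15,0.05,0],
)

```text
time_s: 15.32
ee_pos: [0.4614, 0.129, 0.0921]
tool_rot: [-3.131, 0.147, 0.046]
ft_force: [0.9, 0.8, 1.3]
gripper_width: -0.0
```

```bash
python3 - <<'E'
from h import *
im,d=optics.grab_frame('scene'); save('s5.png',im,(160,270,260,420),4)
E
```

```text
(no output)
```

View pics/s5.png

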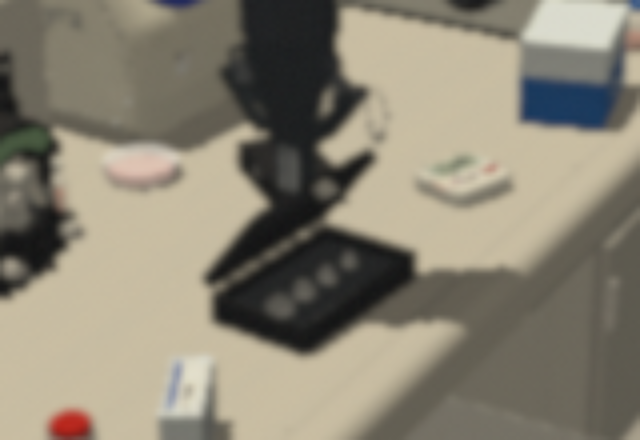

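The lid is following the finger, about half shut, and the case has not moved. The tip box, at crop (575,60), is visibly shut. I continue.

Request:
apply_moves(
  series=[-0.09,0.02,-0.07,0,-0.17,0.03,-0.15,0,-0.24,0.03,-0.25,0,-0.3,0.04,-0.35,0,-0.34,0.04,-0.45,0,-0.35,0.04,-0.51,0,-0.36,0.04,-0.53,0,-0.36,0.04,-0.54,0],
)

```text
time_s: 16.38
ee_pos: [0.4237, 0.1329, 0.0394]
tool_rot: [-3.134, 0.147, 0.052]
ft_force: [-8.4, -3.9, 36.5]
gripper_width: 0.001
```

Request:
apply_moves(
  series=[0,0,0.3,0,0,0,0.7,0,0,0,1,0,0,0,1,0],
)

```text
time_s: 16.88
ee_pos: [0.4255, 0.1332, 0.1411]
tool_rot: [-3.134, 0.148, 0.044]
ft_force: [0.3, -1.3, 0.6]
gripper_width: 0.001
```

Request:
apply_moves(
  series=[-0.2,-0.4,0.3,0,-0.3,-0.8,0.6,0,-0.3,-1,1,0,-0.3,-1,1,0],
)

```text
time_s: 17.38
ee_pos: [0.3969, 0.0314, 0.2424]
tool_rot: [-3.134, 0.155, 0.038]
ft_force: [-0.1, -0.3, 0.6]
gripper_width: -0.0
```

Request:
apply_moves(
  series=[0,-0.5,0,0,0,-1,0,0,0,-1,0,0,0,-1,0,0],
)

```text
time_s: 17.88
ee_pos: [0.3962, -0.0675, 0.2409]
tool_rot: [-3.133, 0.153, 0.043]
ft_force: [-0.8, 0.6, -0.5]
gripper_width: 0.001
```

```bash
python3 - <<'E'
from fit import *
T={}
for n in('scene','top'):
    im,d=optics.grab_frame(n); W=world(n,d); T[n]=im
    if n=='scene': save('s6.png',im,(130,270,220,460),3)
    P=pts(W,(.37,.57),(.04,.22),(.01,.14)); print(n,'case',len(P),[fit(P,case,[.44,.13,-.1,t]) for t in(.03,.3)])
    P=pts(W,(.36,.55),(-.4,-.225),(.015,.14)); print(n,'tip',len(P),fit(P,tip,[.425,-.318,.245,.05]))
    Q=pts(W,(.6,.72),(-.195,-.143),(.05,.06)); print('plate',len(Q),np.percentile(Q[:,0],[1,10,50]).round(4))
print(status.get_state()['time_s'])
E
```

```text
scene case 1056 [(array([ 0.44263732,  0.13394323, -0.1037517 , -0.01966653]), np.float64(0.0011270098207508397)), (array([ 0.4420885 ,  0.13419604, -0.10399742,  0.15894771]), np.float64(0.0028456981173534315))]
scene tip 738 (array([ 0.42308307, -0.31760082,  0.2470633 ,  0.00401572]), np.float64(0.001307361219004502))
plate 31 [0.6805 0.6827 0.687 ]
top case 1153 [(array([ 0.43937892,  0.13107058, -0.11395147, -0.02247795]), np.float64(0.0024229158572628556)), (array([ 0.43901232,  0.13179439, -0.10168719,  0.13849403]), np.float64(0.0029198199395292154))]
top tip 1109 (array([ 0.42229024, -0.31970298,  0.24399446, -0.01321403]), np.float64(0.0009801088951703826))
plate 8 [0.6798 0.6807 0.6853]
17.975
```

View pics/s6.png

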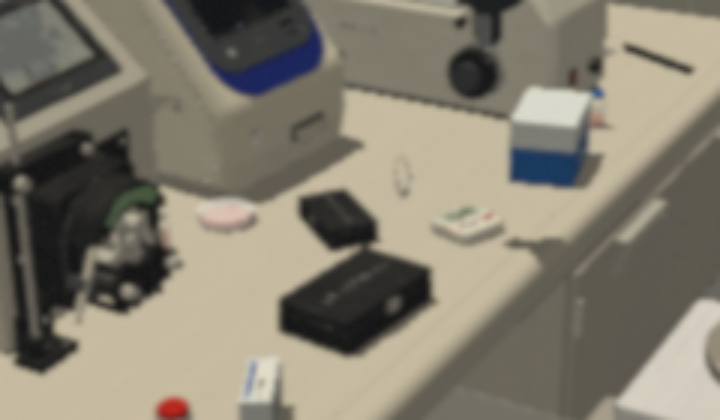

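Both lids are shut, the tray is flush, and everything stands where it was. Handing in.

```bash
python3 -c "
from rig import order
print(order.sign_off())"
```

```text
the job is handed in; nothing more can be done
None
```

The tip box lid and the weight case lid are pushed shut and the cell counter's slide tray is home. I handed the job in at about 18 s. No verdict was reported.

- **Tip box:** I pushed the lid over from behind with closed fingertips. The last fit gives a lid angle of about 0 (+0.004 and −0.013 rad in the two cameras), and the box moved by about 2 mm.
- **Weight case:** Closed the same way. The fit gives a lid angle of about −0.02 rad, and the box stayed within a few mm.
- **Tray:** I pushed it with the back of one open finger, because the moves allow no tilt. It met a hard stop at 7 N. The plate measures 12–16 mm in front of the machine's front, where 17 mm was given. The shortfall points toward fully home and is near the depth accuracy, so I took it as home.
- **Forces and bystanders:** The peak wrist force I read was about 43 N, with the fingertips pressing the tip lid onto its stop. In the last picture the bystanders that show stand where they were. I did not measure their shifts.
- **At hand-in:** The gripper was clear of everything, about 0.24 m above the bench.

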